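Static balance check of a small flywheel on overlapping-disc rollers

TASK

Check the static balance of the flywheel that stands in the rotor rest: lay its arbor in the two roller pairs of the balancing stand, setting it down gently before you let go, and let it turn freely by itself until it rests with its heavy side down. Lower the stand's clear draught hood gently until it is fully closed, and wait until the flywheel is still under it. Leave the other things on the bench where they are.

Things in the scene. Friction and masses are not known exactly. Their poses are not given: they have to be found in the camera images.
- rotor: Flywheel with arbor: aluminium disc 90 diameter, 20 wide (flat rim faces from radius 32 to 45, hub 24 wide) on a steel arbor 10 diameter, 130 long; 0.4 to 0.56 kg. Origin at the centre, y along the arbor. It starts upright on its rim in the rotor rest, arbor level; pinch the disc across its 20 wide rim, above the rest's cheeks.
- rotor_center (a point): Centre of the flywheel disc, on the arbor's axis; axes of rotor. In the rotor rest it lies 57 above the bench.
- heavy (a point): Heavy side: middle of the brass weights with a red dot, locked in the flywheel's groove 23 from the arbor's axis; set differently each time, at the start in the upper half, towards the robot. z axis points from the weights to the arbor: straight up when the heavy side is down. The weights do not shift.
- nip (a point): Where the flywheel's centre lies when its arbor rests on the rollers: 99 above the bench. x to the stand's rear (hinge side), y along the laid arbor, z up. The arbor must reach across both roller pairs: about 15 to spare along y. The bearings are damped: the flywheel swings to and fro and is at rest after some 3 to 5 s.
- stand: Balancing stand, fixed: grey base 280 (x) x 200, top 30 above the bench; origin under its middle, 10 in front of the nip, x to the rear. Two roller pairs, each two overlapping free-turning discs (60 diameter, 4 thick), 38 to 47 along y either side of the nip, axles 20 before and behind it and 29 below it. Their uprights: 51 to 57 along y, tops 17 below the nip.
- rest: Grey rotor rest, 110 x 80 on the bench; origin at the middle of its underside, y along the arbor. The rim sits on two rubber rods between two cheeks along x, 85 long, 30 high, 23 apart inside and 33 over the outsides.
- hood_hinge (a point): Middle of the draught hood's hinge axis (y) at the stand's rear, 32 above the bench, 115 behind the nip; axes of nip. Hood of clear plastic, as closed: 250 long, 180 wide, walls 4; front wall upright for 25, then sloping back to 125 high at 160 in front of the hinge, flat top from there to the back wall at the hinge.
- hood (a joint): Hood angle: 0 closed, down on the base; starts at about 1.05, leaning over the rollers (stop at 1.13). Its friction hinge holds it wherever it is left; 1 to 3 N down on the tab moves it.
- hood_tab (a point): Centre of the upper face of the black tab that sticks out forward from the hood's lower front edge, 272 from the hinge axis. Tab 90 wide (y), 8 thick, 250 to 290 from the hinge axis; its underside lies in the plane through that axis. Axes turn with the hood: x to the hinge, z out of the upper face. Closed, the upper face is 40 above the bench.
- screwdriver_mid (a point): small screwdriver with a blue handle, lying flat, 190 long, 26 thick, between stand and rotor rest; point at its middle. Not needed for the job, to be left alone.
- weight_jar_mid (a point): clear jar with a grey cap, 42 diameter, 55 tall, further back between stand and rotor rest; point at its middle. Not needed for the job, to be left alone.
- tweezers_mid (a point): steel tweezers lying flat, 130 long, 8 tall, on the left; point at its middle. Not needed for the job, to be left alone.
- caliper_mid (a point): digital caliper lying flat, 200 long, 17 tall, on the right; point at its middle. Not needed for the job, to be left alone.
- sample_box_mid (a point): pink plastic sample box, 100 x 70 x 27, on the left; point at its middle. Not needed for the job, to be left alone.
- mouse_mid (a point): black computer mouse, 105 x 60 x 33, on the right; point at its middle. Not needed for the job, to be left alone.
- positioner_mid (a point): probe positioner: steel block with small stages on it, 60 x 60 x 108 tall with a thin arm, back left; point at its middle. Not needed for the job, to be left alone.

How it is judged:
By the outcome, as a careful person would: the job done as asked, in the order asked, and still so for the second after the job is handed in, with the robot touching nothing.
It also fails if it takes over 67 s, if anything falls off the work surface, if the arm or the gripper's body presses on something with over 40 N, if the wrist force passes 120 N, or if a joint passes its speed limit or range.

ROBOT

A 7-joint arm with a two-finger parallel gripper is mounted at the origin on the work surface. World frame = base frame: x ahead of the robot, y to its left, z up, the work surface at z = 0. Lengths are in m, angles in rad, forces in N, time in s.
With the tool pointing down it reaches from about 0.35 to 0.775 m from the base axis. Payload 3.1 kg.
Tool frame: the origin (TCP) lies at the very end of the fingers, on their centre line; the grasp point (between the pads) lies 19 mm behind it; x points along the fingers, z is the direction in which the jaws open and shut, and the axes are right-handed (so a half turn about x gives the same grasp; the last joint's range is limited). The gripper opens to 85 mm and grips with 20 to 120 N. Pads are 22 mm wide; open, the fingers measure 114 mm over their backs; the gripper's body (76 mm by 85 mm) begins 54 mm behind the grasp point. The pads swing forward as they close: fully open they stand 13 mm farther back than shut.
Start: joints at [-1.27, 0.311, 0.014, 1.512, -0.004, 1.319, -0.027], TCP at [0.185, 0.518, 0.231] pointing down, gripper open.
Joint ranges: [-2.7, 2.7], [-0.3, 1.91], [-1.27, 1.3], [0.12, 2.57], [-1.44, 4.58], [0.2, 2.03], [-3.05, 3.05]. Speed limits (rad/s): [2.79, 2.79, 3.14, 3.14, 3.14, 3.14, 3.14].

INTERFACE

Orientations are given as a unit quaternion [w, x, y, z].
In Python, from station import env gives the robot as it stands. Calls block until the motion is done:
- env.movep(position, orientation): joint-space move of the TCP to a pose.
- env.line_to(position, frame=None, velocity=0.15): straight line of the TCP; frame=None keeps the orientation; velocity is the mean speed in m/s.
- env.set_joints(angles): joint-space move.
- env.move_gripper(opening): opening from 0.0 (shut) to 1.0 (fully open); the grip force is fixed at half the most; returns when the fingers have stopped.
- env.wait(seconds).
- env.inverse_kinematics(position, orientation): joint angles nearest the present ones, or None.
- env.get_state(): the state.
- env.read_camera(name): name is "side" or "top"; returns the picture (384x512x3 uint8, red, green, blue); there is no depth.
- env.camera_model(name): a dict with "mtx" (3x3 intrinsics, pixels), "rvec" (rotation vector, rad) and "tvec" (3), from world to camera coordinates, as OpenCV has them. Camera axes: x right, y down, z forward; pixel columns grow to the right and rows downward; lengths in m; the calibration is good to about 2 mm. A picture is of the moment at which its call begins. camera_model takes no time and is no camera call.
A pose or a line that the arm cannot do raises env.MotionError and nothing moves.
- env.job_done(): hands the job in, once; it reports no verdict.
Trained networks look in the newest picture that a camera, given by its name, has taken for a name from the list of things; names that differ only in an ending like _2 or _b are one class to them, and where a whole thing is asked for, a point or a joint stands for the part that bears it (a point fixed in the world has none). Each returns a list of dicts, best first, with "p" (0 to 1); they miss things now and then, are a little off and sometimes report something else, mostly with a low value. They report only what shows in the picture. A call takes as long as a camera call.
- env.trace(query, camera): "pixels" (384x512 bool, what is visible of it) and "point" ([column, row] in pixels, amid what is visible of it).
- env.spot_point(query, camera): "point" ([column, row] in pixels: a listed point, or the origin of a listed thing).
The state is a dict: "time_s": time; "q": joint angles; "dq": joint speeds; "joint_torque": joint torques, N m; "eef_pos": TCP position; "orientation": TCP orientation; "wrist_force": force on the tool from outside, world axes, zero at the start; "ft_torque": the same for the moment, N m; "finger_gap": opening from 0.0 (shut) to 1.0 (fully open).
Only numpy, scipy, OpenCV 4.12 (cv2) and the standard library are available. Lean on these libraries where they do the work, as an engineer would, in place of code of your own. Each camera call takes 0.05 s, during which the arm holds its last target.

## Working session

There is one attempt and no reset: what is moved stays moved. The work goes in short steps, each a Python script; the robot and the scene stay as the last script left them, time stands still between calls to the robot, and variables do not carry over. Pictures are saved under pics/ and viewed, and the job is handed in when it is done.

```bash
ls -la; mkdir -p pics; cat > h.py <<'E'
import numpy as np, cv2
from station import env
def save(cam,name,scale=1.5):
    im=env.read_camera(cam); b=cv2.cvtColor(im,cv2.COLOR_RGB2BGR)
    cv2.imwrite(f'pics/{name}.png',cv2.resize(b,None,fx=scale,fy=scale,interpolation=cv2.INTER_CUBIC)); return im
def cam(c):
    m=env.camera_model(c); K=np.array(m['mtx'],float); r=np.array(m['rvec'],float).ravel(); t=np.array(m['tvec'],float).ravel()
    return K,r,t
def ray(c,px):
    K,r,t=cam(c); R=cv2.Rodrigues(r)[0]
    d=R.T@np.linalg.inv(K)@np.array([px[0],px[1],1.]); return -R.T@t, d
def atz(c,px,z):
    o,d=ray(c,px); return o+d*(z-o[2])/d[2]
def proj(c,P):
    K,r,t=cam(c); return cv2.projectPoints(np.atleast_2d(np.array(P,float)),r,t,K,None)[0].reshape(-1,2)
def tri(p1,p2,c1='side',c2='top'):
    o1,d1=ray(c1,p1); o2,d2=ray(c2,p2); d1/=np.linalg.norm(d1); d2/=np.linalg.norm(d2)
    s=np.linalg.lstsq(np.c_[d1,-d2],o2-o1,rcond=None)[0]
    a=o1+s[0]*d1; b=o2+s[1]*d2; return (a+b)/2, np.linalg.norm(a-b)
E
python3 - <<'E'
from h import *
for c in('side','top'):
    save(c,c+'0'); o,d=ray(c,(256,192)); print(c,o.round(3),d.round(2), cam(c)[0][0,0])
names='rotor rotor_center heavy nip stand rest hood_hinge hood_tab screwdriver_mid weight_jar_mid'.split()
for n in names:
    r=[]
    for c in('side','top'):
        s=env.spot_point(n,c)[:2]; print(n,c,[(np.round(x['point'],1),round(x['p'],2)) for x in s]); r.append(s[0]['point'] if s else None)
    if all(x is not None for x in r):
        P,e=tri(*r); print('  tri',P.round(4),round(e,4))
E
```

```text
total 12
drwxr-xr-x  3 agent agent 4096 Dec  7 15:06 .
drwxr-xr-x 23 root  root  4096 Dec  7 15:06 ..
drwxr-xr-x  2 agent agent 4096 Dec  7 15:06 pics
side [ 0.45  -0.924  0.942] [ 0.15  0.73 -0.67] 414.5646305086066
top [0.358 0.007 1.566] [ 0.17 -0.   -0.99] 483.39369806562536
rotor side []
rotor top [(array([314.3, 192.8]), 0.63)]
rotor_center side [(array([259.5, 246.2]), 0.79)]
rotor_center top [(array([430.3, 213.6]), 0.31)]
  tri [ 0.5301 -0.4374  0.3585] 0.0602
heavy side [(array([252.6, 250.7]), 0.42)]
heavy top []
nip side [(array([245.8, 151.3]), 0.59), (array([240.6, 108.4]), 0.22)]
nip top [(array([193.3, 181.3]), 0.68)]
  tri [0.6462 0.1949 0.1059] 0.0071
stand side [(array([240. , 175.4]), 0.7), (array([256.7, 261.4]), 0.5)]
stand top [(array([192. , 188.2]), 0.98)]
  tri [ 0.6363  0.2142 -0.011 ] 0.0113
rest side [(array([256.9, 259. ]), 0.92)]
rest top [(array([311.5, 192.4]), 0.59), (array([314.6, 193. ]), 0.35)]
  tri [ 0.6152 -0.1799 -0.001 ] 0.0078
hood_hinge side [(array([277.2, 161.4]), 0.89), (array([228.6, 125.9]), 0.74)]
hood_hinge top []
hood_tab side [(array([243. , 106.1]), 0.84)]
hood_tab top [(array([183.8, 171.2]), 0.68)]
  tri [0.6405 0.1987 0.2781] 0.0059
screwdriver_mid side [(array([224.5, 210.7]), 0.5)]
screwdriver_mid top [(array([260.1, 216.1]), 0.61), (array([311.1, 193.3]), 0.22)]
  tri [ 0.5415 -0.009   0.0413] 0.0052
weight_jar_mid side [(array([299.6, 199.1]), 0.72)]
weight_jar_mid top [(array([254.9, 140.3]), 0.58)]
  tri [0.7892 0.0031 0.0353] 0.0003
```

View pics/side0.png

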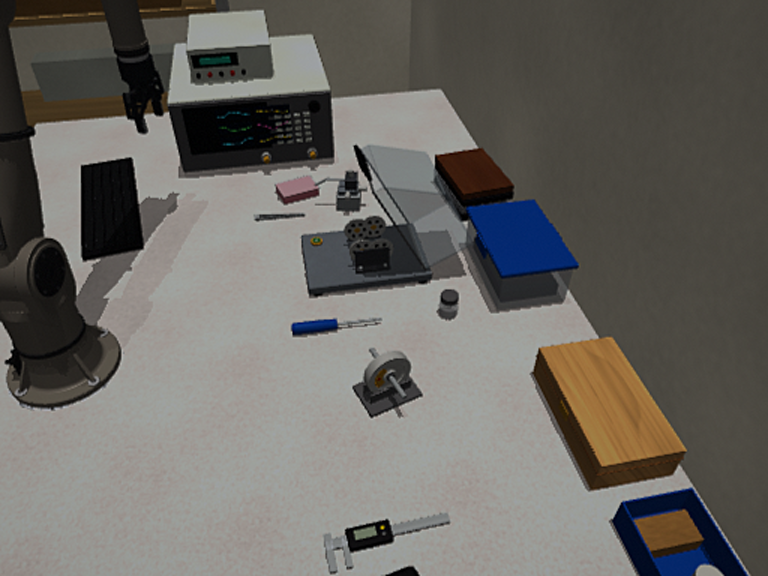

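View pics/top0.png

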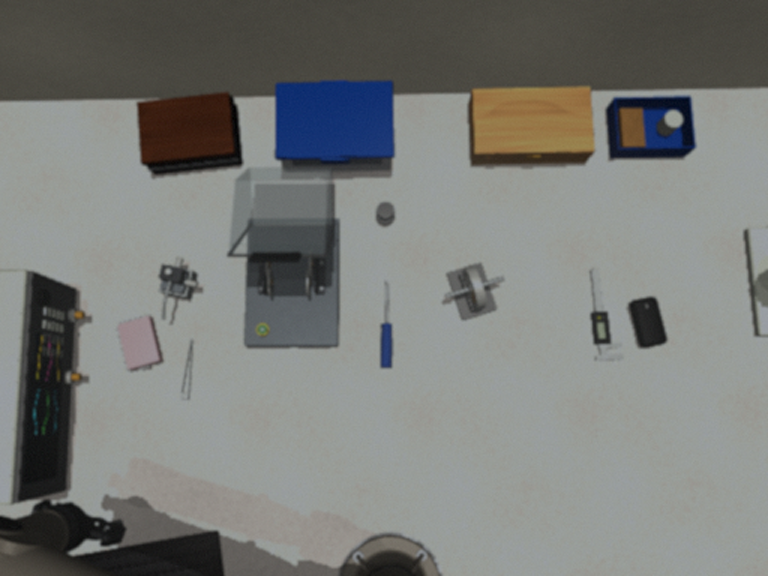

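The side view shows the stand near (365,255), the rest with the rotor near (390,380), and the screwdriver and jar between them. The top view shows the stand base spanning x 246–340, y 220–347, and the rest near (472,290). I'll zoom in on the stand and the rotor.

```bash
python3 - <<'E'
from h import *
def crop(c,x0,y0,x1,y1,n,s):
    im=env.read_camera(c)[y0:y1,x0:x1]; cv2.imwrite(f'pics/{n}.png',cv2.resize(im[...,::-1],None,fx=s,fy=s,interpolation=cv2.INTER_CUBIC))
crop('top',280,160,350,225,'t_rot',8)
crop('side',220,220,295,285,'s_rot',8)
crop('top',145,105,245,240,'t_st',4.4)
crop('side',190,90,320,205,'s_st',5)
for n in ['rest','stand','rotor']:
  for c in('top','side'):
    for t in env.trace(n,c)[:2]:
        m=t['pixels'].astype(np.uint8); q=cv2.minAreaRect(cv2.findNonZero(m)); print(n,c,round(t['p'],2),np.round(t['point'],1),m.sum(),cv2.boxPoints(q).round(1).tolist())
E
```

```text
rest top 0.71 [307.2 198.1] 495 [[297.29998779296875, 182.3000030517578], [320.3999938964844, 174.10000610351562], [331.8999938964844, 206.10000610351562], [308.70001220703125, 214.39999389648438]]
rest top 0.55 [258.2 142.8] 140 [[252.0, 136.0], [263.0, 136.0], [263.0, 150.0], [252.0, 150.0]]
rest side 0.69 [256.7 264.8] 600 [[234.8000030517578, 256.8999938964844], [272.8999938964844, 241.6999969482422], [281.79998779296875, 264.1000061035156], [243.6999969482422, 279.29998779296875]]
stand top 0.9 [193.4 167.6] 7845 [[152.0, 111.0], [226.0, 111.0], [226.0, 231.0], [152.0, 231.0]]
stand side 0.95 [261.6 154.1] 6538 [[193.5, 103.5999984741211], [304.8999938964844, 89.0999984741211], [317.1000061035156, 182.60000610351562], [205.6999969482422, 197.10000610351562]]
rotor top 0.93 [317.2 193.2] 305 [[301.1000061035156, 193.6999969482422], [314.29998779296875, 173.3000030517578], [334.0, 186.0], [320.79998779296875, 206.39999389648438]]
rotor top 0.31 [192.  168.6] 7921 [[152.0, 112.0], [226.0, 112.0], [226.0, 231.0], [152.0, 231.0]]
rotor side 0.66 [258.2 247.4] 685 [[241.1999969482422, 261.0], [245.6999969482422, 231.10000610351562], [274.3999938964844, 235.39999389648438], [270.0, 265.29998779296875]]
rotor side 0.66 [263.8 156.3] 6549 [[193.6999969482422, 102.0999984741211], [305.6000061035156, 88.80000305175781], [317.0, 183.6999969482422], [205.10000610351562, 197.10000610351562]]
```

View pics/t_rot.png

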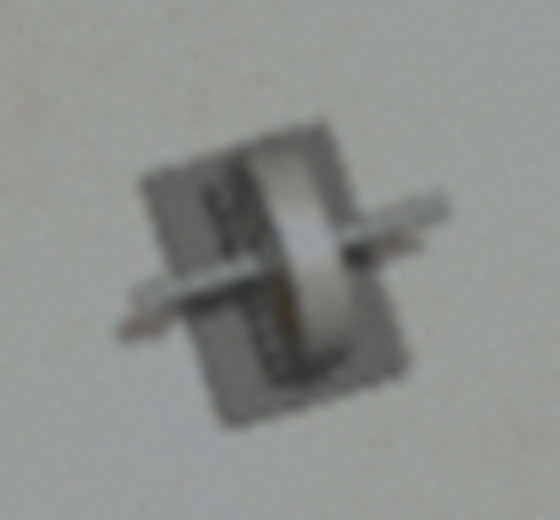

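View pics/s_rot.png

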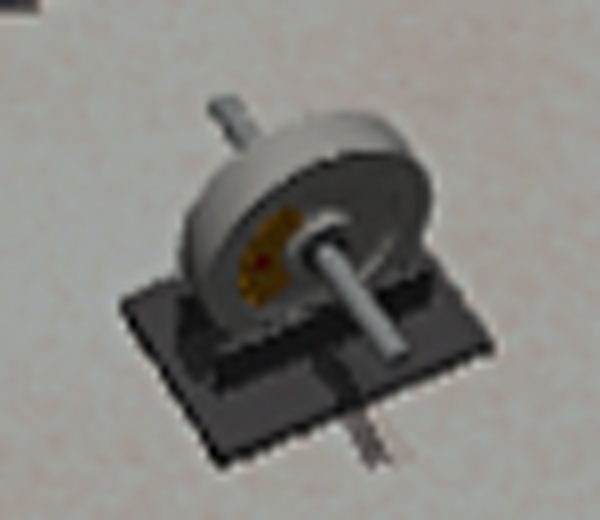

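View pics/t_st.png

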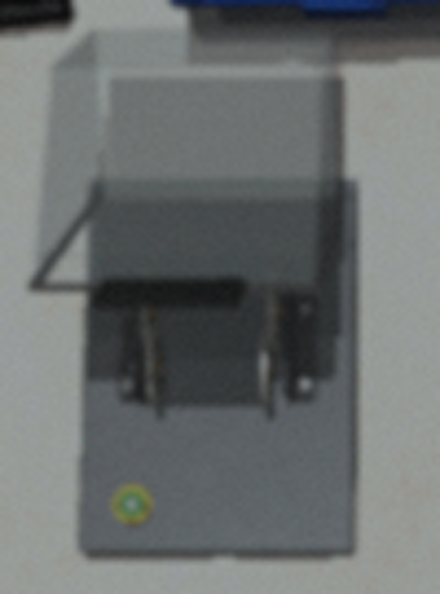

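View pics/s_st.png

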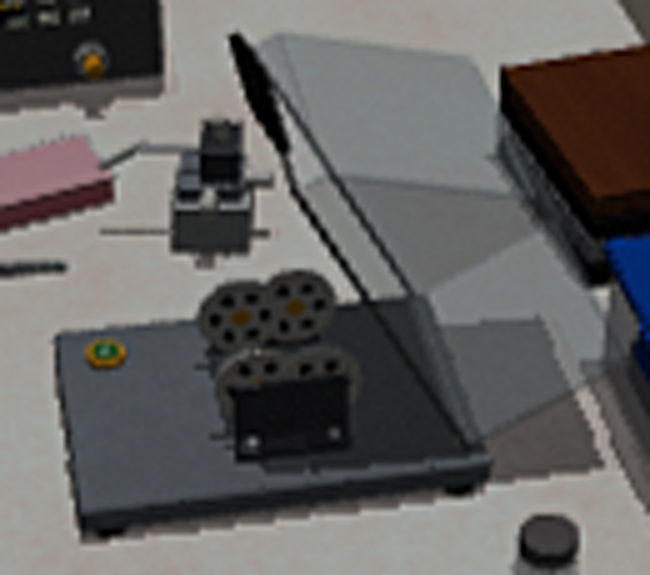

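```bash
cat > fit.py <<'E'
from h import *
from scipy.optimize import least_squares
def un(pts,x0,y0,s): return (np.array(pts,float)+.5)/s-.5+[x0,y0]
tst=un([(82,548),(355,548),(357,180),(92,180)],145,105,4.4)   # FL,FR,RR,RL
sst=un([(57,335),(83,512),(490,463)],190,90,5)                # FL,FR,RR
L=np.array([[-.14,.1,.03],[-.14,-.1,.03],[.14,-.1,.03],[.14,.1,.03]])
def T(p,L,z=0):
    c,s=np.cos(p[2]),np.sin(p[2]); return np.c_[p[0]+c*L[:,0]-s*L[:,1],p[1]+s*L[:,0]+c*L[:,1],L[:,2]+z]
f=lambda p:np.r_[(proj('top',T(p,L))-tst).ravel(),(proj('side',T(p,L[:3]))-sst).ravel()]
r=least_squares(f,[.636,.21,0]); print('stand',r.x.round(4),r.fun.round(1))
nip=T(r.x,np.array([[.01,0,.099]]))[0]; print('nip',nip.round(4)); ST=r.x
tr=un([(143,177),(325,122),(408,368),(228,428)],280,160,8)
sr=un([(122,303),(222,467),(493,350)],220,220,8)
M=np.array([[.055,.04,0],[.055,-.04,0],[-.055,-.04,0],[-.055,.04,0]])
g=lambda p:np.r_[(proj('top',T(p,M,p[3]))-tr).ravel(),(proj('side',T(p,M[[3,2,1]],p[3]))-sr).ravel()]
r=least_squares(g,[.61,-.19,.3,.005]); print('rest',r.x.round(4),r.fun.round(1))
ta=un([(140,297),(440,205)],280,160,8); sa=un([(222,105),(398,352)],220,220,8)
A,e1=tri(sa[0],ta[0]);B,e2=tri(sa[1],ta[1]); print(A.round(4),B.round(4),e1,e2,np.linalg.norm(A-B),((A+B)/2).round(4),'yaw',np.arctan2(-(A-B)[0],(A-B)[1]))
E
python3 fit.py; python3 - <<'E'
from h import *
print(env.inverse_kinematics([.6,-.18,.2],[0,.707,0,.707]),env.get_state()['orientation'])
E
```

```text
stand [ 0.6394  0.1991 -0.0148] [-0.5  1.   0.4  0.8  0.6 -0.9 -0.2 -0.7 -0.5 -0.6 -0.3  0.1  1.  -0.1]
nip [0.6494 0.199  0.099 ]
rest [ 0.6136 -0.1878  0.2828  0.0014] [-0.2  0.1  0.1 -0.1  0.4  0.6 -0.4  0.4  0.1  0.1  0.1 -0.1  0.7 -0.1]
[ 0.5951 -0.1269  0.0574] [ 0.6313 -0.2473  0.0564] 0.0028397433832158896 0.0005941852383036678 0.1257271416274967 [ 0.6132 -0.1871  0.0569] yaw 0.291435886634953
None [ 0.57794441 -0.40740635  0.5779198   0.40744207]
```

```bash
cat > ov.py <<'E'
from fit import *
def over(c,x0,y0,x1,y1,s,n,p):
    im=env.read_camera(c)[y0:y1,x0:x1]; im=np.ascontiguousarray(cv2.resize(im[...,::-1],None,fx=s,fy=s,interpolation=cv2.INTER_CUBIC))
    def poly(P,col,closed=True):
        q=(proj(c,P)-[x0,y0]+.5)*s-.5; cv2.polylines(im,[np.round(q).astype(np.int32)],closed,col,1,cv2.LINE_AA)
    poly(T(p,L),(0,0,255))
    a=np.linspace(0,2*np.pi,60)
    for sy in(1,-1):
        for sx,yy in((1,.040),(-1,.045)):
            D=np.c_[.01+sx*.02+.03*np.cos(a),0*a+sy*.0425,.07+.03*np.sin(a)]; poly(T(p,D),(0,255,0) if sx>0 else (0,255,255))
        U=np.array([[.01-.04,sy*.057,.03],[.01-.04,sy*.057,.082],[.01+.04,sy*.057,.082],[.01+.04,sy*.057,.03]]); poly(T(p,U),(255,0,255))
        U[:,1]=sy*.051; poly(T(p,U),(255,100,0))
    cv2.imwrite(f'pics/{n}.png',im)
import sys
if __name__=='__main__':
    p=ST
    if len(sys.argv)>2: p=[float(v) for v in sys.argv[2:5]]
    over('top',145,140,245,240,6,'ot'+sys.argv[1],p); over('side',195,135,295,205,7,'os'+sys.argv[1],p)
E
python3 ov.py a >/dev/null
```

```text
(no output)
```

View pics/ota.png

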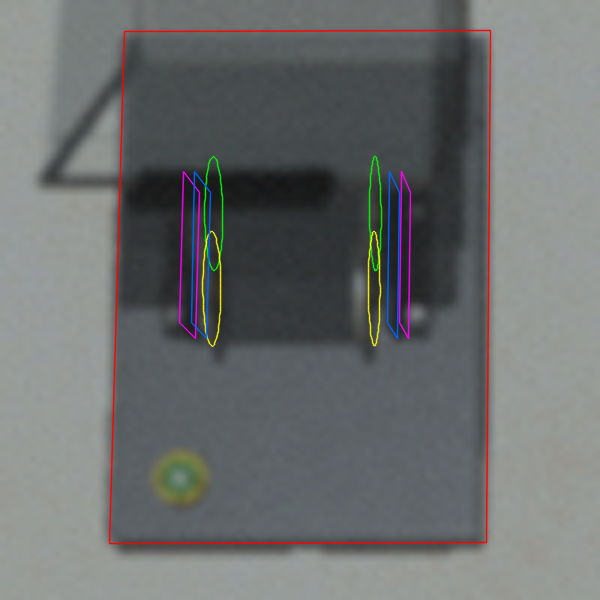

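View pics/osa.png

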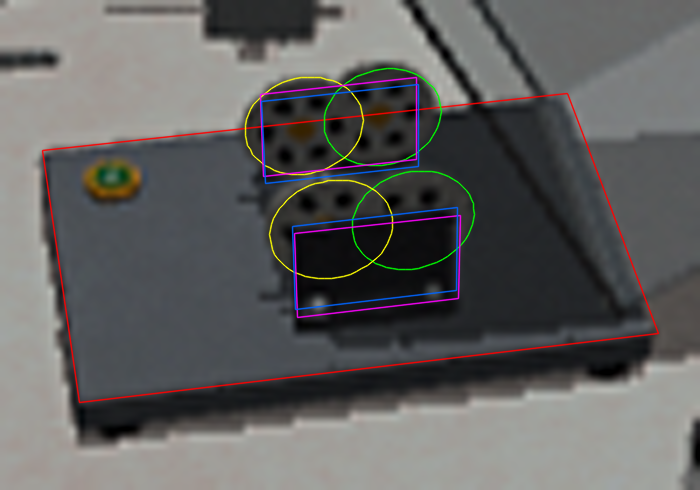

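```bash
sed -i 's/((1,.040),(-1,.045))/((1,.045),(-1,.040))/; s/0\*a+sy\*.0425/0*a+sy*yy/' ov.py; python3 ov.py b 0.6365 .1985 -0.008 >/dev/null
```

```text
(no output)
```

View pics/otb.png

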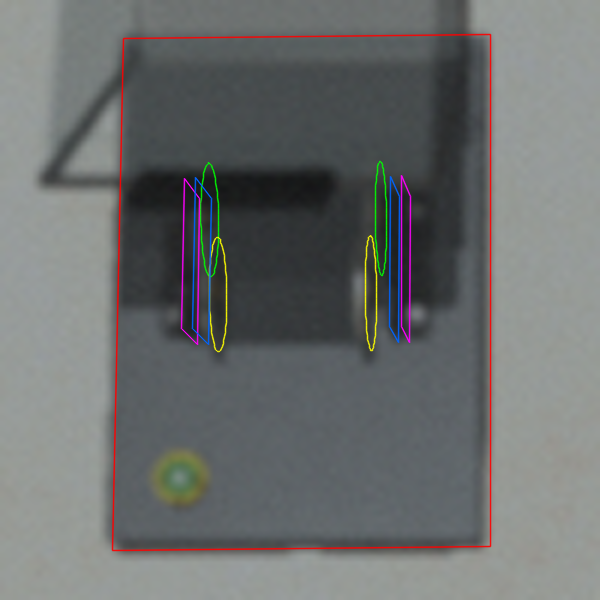

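View pics/osb.png

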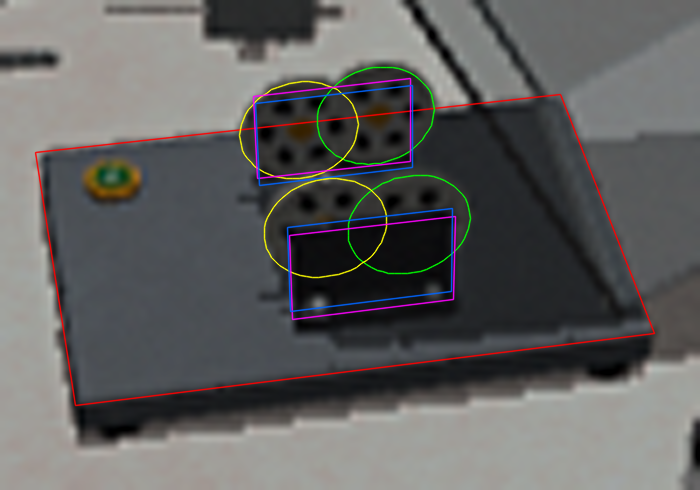

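The overlay puts the nip at about (.647, .198) and the rotor at about (.6134, -.1875), yaw .287. The open hood leans over the nip, so I'll grasp and place with the tool tilted 40° back towards the robot. First I'll check that it's reachable.

```bash
cat >> h.py <<'E'
from scipy.spatial.transform import Rotation as Rn
NIP=np.array([.647,.198,.099]); SY=-.010; ROT=np.array([.6134,-.1875,.057]); RY=.287
def quat(al,psi,sg=1):
    x=np.array([np.sin(al)*np.cos(psi),np.sin(al)*np.sin(psi),-np.cos(al)]); z=sg*np.array([-np.sin(psi),np.cos(psi),0]); y=np.cross(z,x)
    q=Rn.from_matrix(np.c_[x,y,z]).as_quat(); return q[[3,0,1,2]], x
def tcp(center,al,psi,sg=1,r=.0185):
    q,x=quat(al,psi,sg); return np.array(center)-x*r, q
def st():
    s=env.get_state(); print('t',round(s['time_s'],2),'p',np.round(s['eef_pos'],4),'F',np.round(s['wrist_force'],2),'M',np.round(s['ft_torque'],2),'gap',round(s['finger_gap'],3)); return s
E
python3 - <<'E'
from h import *
st()
al=np.radians(40)
for sg in(1,-1):
    for n,c,psi in(('rest',ROT,RY),('above',ROT+[-.06,0,.12],RY),('nip',NIP,SY),('pre',NIP+[-.12,0,.07],SY)):
        p,q=tcp(c,al,psi,sg); j=env.inverse_kinematics(p,q); print(sg,n,p.round(3),None if j is None else np.round(j,2))
    for th in(1.05,0):
        q,_=quat(0.0,SY,sg); p=NIP+[.115-.272*np.cos(th),0,-.067+.272*np.sin(th)+.01]; j=env.inverse_kinematics(p,q); print(sg,th,None if j is None else np.round(j,2))
E
```

```text
t 1.8 p [0.1849 0.518  0.2313] F [-0.39 -0.29 -0.3 ] M [-0.04 -0.   -0.01] gap 0.993
1 rest [ 0.602 -0.191  0.071] [ 1.36  0.72 -1.08  2.02  0.48  0.24  2.  ]
1 above [ 0.542 -0.191  0.191] [ 1.55  0.3  -1.05  2.02 -0.5   0.54  2.81]
1 nip [0.635 0.198 0.113] [-0.83  0.36  0.39  2.05  0.95  0.23  0.19]
1 pre [0.515 0.198 0.183] [-0.98  0.03  0.32  2.22  0.94  0.51  0.15]
1 1.05 [-0.52  0.54  0.33  1.09 -0.17  1.54  1.34]
1 0 [-0.61  0.46  0.26  1.82 -0.15  0.88  1.27]
-1 rest [ 0.602 -0.191  0.071] [ 0.25  0.45  0.38  2.06 -1.42  0.67  0.46]
-1 above [ 0.542 -0.191  0.191] [-0.18  0.2   0.94  2.08 -1.1   0.85  0.16]
-1 nip [0.635 0.198 0.113] [-1.39  0.64  1.21  2.07 -1.19  0.31 -0.98]
-1 pre [0.515 0.198 0.183] [-1.77  0.02  1.14  2.23  0.92  0.49 -2.96]
-1 1.05 [-0.7   0.59  0.68  1.1  -0.36  1.57 -1.68]
-1 0 [-0.87  0.51  0.6   1.83 -0.36  0.91 -1.68]
```

```bash
python3 - <<'E'
from h import *
env.line_to([.185,.518,.33],velocity=.25)
q,_=quat(np.radians(20),0.1,-1)
for sg in(1,-1):
    q,_=quat(np.radians(20),0.1,sg); print(sg,env.inverse_kinematics([.44,-.03,.32],q))
sg=min((1,-1),key=lambda s:np.abs(np.array(env.inverse_kinematics([.44,-.03,.32],quat(np.radians(20),.1,s)[0]))-env.get_state()['q']).max())
env.movep([.44,-.03,.32],quat(np.radians(20),.1,sg)[0]); st(); print(sg)
for sg in(1,-1):
  for a in(30,35,40):
    al=np.radians(a)
    for n,c,psi in(('rest',ROT,RY),('above',ROT+[-.06,0,.12],RY),('nip',NIP,SY),('pre',NIP+[-.12,0,.07],SY)):
        p,q=tcp(c,al,psi,sg); j=env.inverse_kinematics(p,q); print(sg,a,n,None if j is None else np.round(j,2))
E
```

```text
1 [-0.6587578  -0.28709934  0.56328253  1.91337119  0.16350575  1.12508523
  1.5387787 ]
-1 [-0.24579928 -0.22598482  0.25882305  1.90450468  0.01957031  1.10881236
 -1.45966955]
t 4.5 p [ 0.4403 -0.029   0.32  ] F [ 0.52  0.55 -0.36] M [-0.04  0.37 -0.02] gap 0.998
-1
1 30 rest [-0.32  0.69  1.12  1.95 -1.37  1.02 -2.93]
1 30 above [ 1.42  0.33 -1.06  1.9  -0.09  0.68  2.36]
1 30 nip [-0.49  0.37  0.06  1.88  0.47  0.46  0.74]
1 30 pre [-0.69  0.07  0.11  2.06  0.48  0.62  0.64]
1 35 rest [ 0.11  0.46  0.52  2.   -1.26  0.69 -2.88]
1 35 above [-0.47  0.34  1.29  2.02 -1.09  1.   -3.05]
1 35 nip [-0.53  0.35  0.07  1.96  0.74  0.37  0.45]
1 35 pre [-0.67  0.05  0.05  2.13  0.69  0.56  0.42]
1 40 rest [ 0.55  0.43  0.01  2.04 -1.3   0.53 -2.74]
1 40 above [ 0.08  0.16  0.62  2.07 -1.03  0.79 -3.04]
1 40 nip [-0.62  0.34  0.14  2.04  1.13  0.3   0.04]
1 40 pre [-0.65  0.04 -0.02  2.21  0.95  0.52  0.13]
-1 30 rest [ 0.1   0.45  0.48  1.94 -1.04  0.67  0.02]
-1 30 above [-0.29  0.24  0.97  1.95 -0.82  0.89 -0.16]
-1 30 nip [-0.47  0.37  0.03  1.88  0.48  0.47 -2.41]
-1 30 pre [-0.23  0.09 -0.37  2.04  0.55  0.64 -2.56]
-1 35 rest [ 0.09  0.46  0.54  2.   -1.27  0.7   0.27]
-1 35 above [-0.42  0.29  1.2   2.02 -1.04  0.95  0.06]
-1 35 nip [-0.44  0.35 -0.05  1.96  0.82  0.4  -2.76]
-1 35 pre [-0.06  0.08 -0.59  2.11  0.77  0.59 -2.79]
-1 40 rest [ 1.12  0.54 -0.7   2.02 -0.71  0.27 -0.06]
-1 40 above [ 1.12  0.19 -0.53  2.04 -0.79  0.63 -0.09]
-1 40 nip [-0.73  0.35  0.28  2.05  1.04  0.26 -3.04]
-1 40 pre [-0.05  0.07 -0.64  2.19  1.01  0.55 -3.05]
```

```bash
python3 - <<'E'
from h import *
al=np.radians(25); sg=-1
q,x=quat(al,RY,sg)
p,_=tcp(ROT,al,RY,sg)
pa=p-x*.10
print(np.round(env.inverse_kinematics(pa,q),2))
env.movep(pa,q); st(); save('side','s1'); save('top','t1')
E
```

```text
[-0.15  0.33  0.81  1.86 -0.76  0.9  -0.25]
t 5.62 p [ 0.5659 -0.2001  0.1645] F [0.27 0.1  0.4 ] M [-0.14  0.39 -0.04] gap 0.999
```

View pics/s1.png

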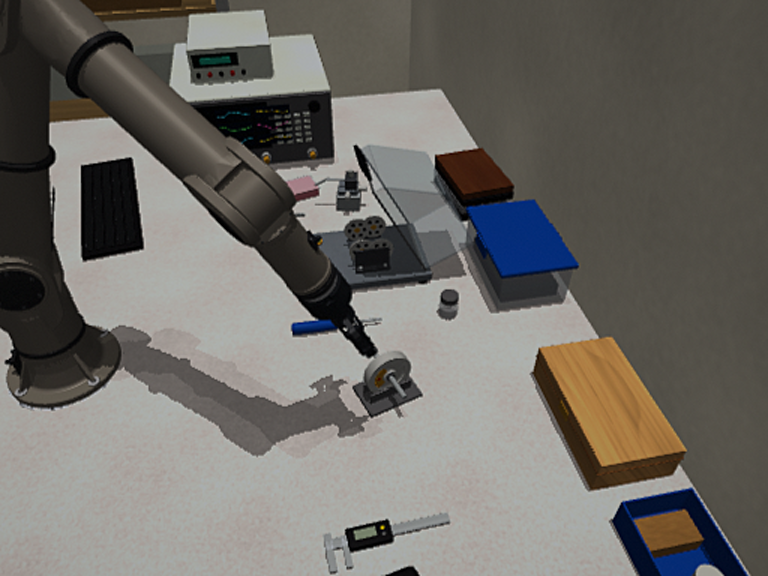

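View pics/t1.png

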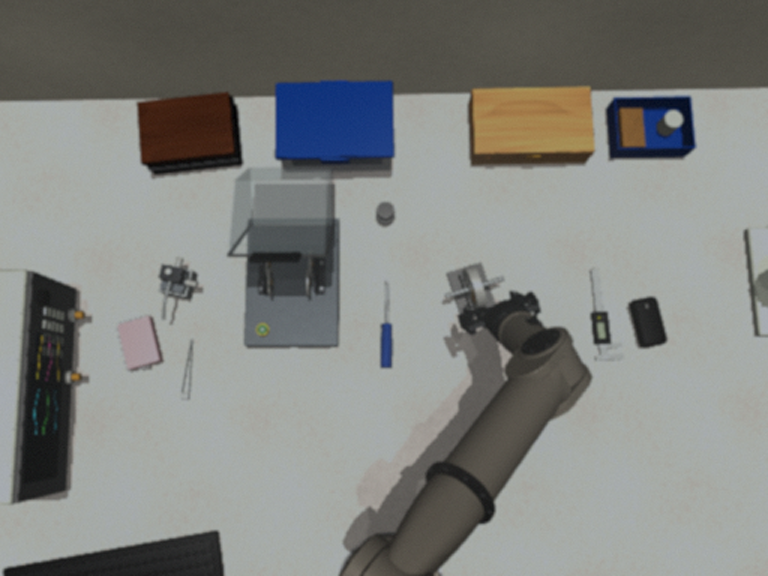

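The gripper sits straddling the disc plane, front-right of the rest at top view (497,310), and is aligned with the arbor. Going in.

```bash
python3 - <<'E'
from h import *
al=np.radians(25); sg=-1
p,q=tcp(ROT,al,RY,sg)
env.line_to(p,velocity=.1); st()
save('side','s2')
env.move_gripper(0.12); s=st(); save('side','s3')
print(quat(al,RY,sg)[1])
E
```

```text
t 6.87 p [ 0.6062 -0.1903  0.0745] F [-0.73 -0.42  0.41] M [-0.11  0.4  -0.05] gap 1.0
t 7.53 p [ 0.606 -0.19   0.074] F [-1.16 -0.75  2.08] M [-0.17  0.42 -0.04] gap 0.218
[ 0.40533208  0.11963318 -0.90630779]
```

```bash
python3 - <<'E'
import cv2
a=[cv2.resize(cv2.imread(f'pics/{n}.png')[280:430,290:450],None,fx=2.4,fy=2.4,interpolation=2) for n in('s2','s3')]
cv2.imwrite('pics/g.png',cv2.hconcat(a))
E
```

```text
(no output)
```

View pics/g.png

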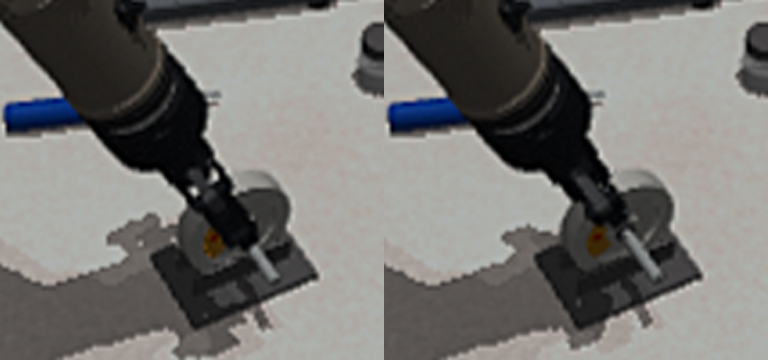

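Gripped, with the gap at 0.218 and a small wrist force. The red dot at (600,238) in the crop is lower-front of the arbor from this angle. Lifting.

```bash
python3 - <<'E'
from h import *
env.move_gripper(0.0)
p=np.array(env.get_state()['eef_pos'])
env.line_to(p+[0,0,.025],velocity=.05); st()
env.line_to(p+[-.04,0.02,.16],velocity=.15); st()
save('side','s4')
env.movep([.44,-.03,.30],quat(np.radians(25),.1,-1)[0]); st()
al=np.radians(35)
c=NIP+[-.13,0,.10]
p,q=tcp(c,al,SY,-1); print(np.round(env.inverse_kinematics(p,q),2),np.round(env.get_state()['q'],2))
E
```

```text
t 8.46 p [ 0.6058 -0.1894  0.0989] F [ 0.18 -0.   -4.64] M [-0.23  0.86 -0.02] gap 0.221
t 9.56 p [ 0.5654 -0.1696  0.2328] F [-0.38  0.95 -4.77] M [-0.21  0.87  0.04] gap 0.222
t 10.45 p [ 0.4399 -0.0312  0.2993] F [-0.16  0.01 -4.14] M [-0.18  0.9  -0.04] gap 0.225
[ 0.36  0.04 -1.    2.08  0.67  0.64 -2.68] [ 0.08 -0.26  0.02  2.01 -0.1   0.96 -1.34]
```

View pics/s4.png

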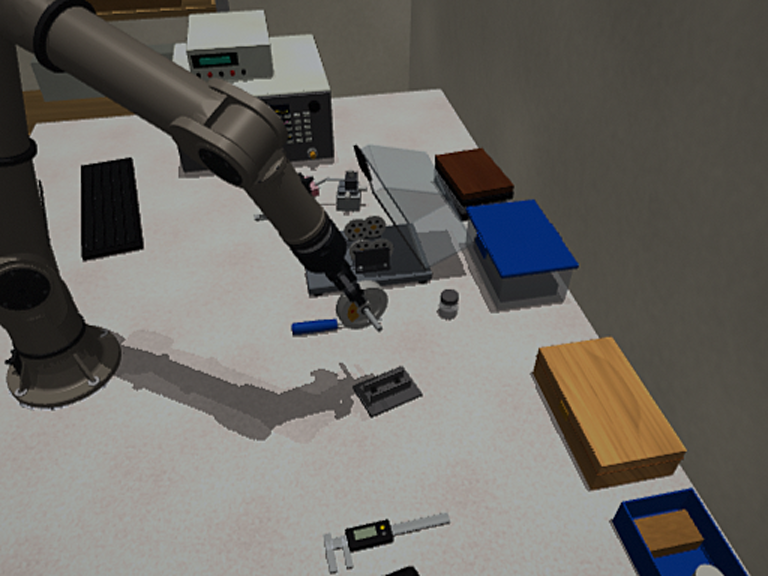

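The rotor is lifted clear at (360,305) and the rest is empty. Moving to the stand through an intermediate waypoint.

```bash
python3 - <<'E'
from h import *
q=quat(np.radians(25),.05,-1)[0]
print(np.round(env.inverse_kinematics([.44,.17,.28],q),2))
env.movep([.44,.17,.28],q); print(np.round(env.get_state()['q'],2))
al=np.radians(35)
for a in(30,35):
    p,q=tcp(NIP+[-.13,0,.08],np.radians(a),SY,-1); print(a,np.round(env.inverse_kinematics(p,q),2))
    p,q=tcp(NIP,np.radians(a),SY,-1); print(a,np.round(env.inverse_kinematics(p,q),2))
st()
E
```

```text
[ 0.05 -0.17 -0.53  1.97  0.12  0.92 -2.06]
[ 0.05 -0.16 -0.53  1.97  0.12  0.92 -2.06]
30 [ 0.06  0.08 -0.69  2.04  0.57  0.68 -2.57]
30 [-0.08  0.41 -0.46  1.86  0.82  0.58 -2.68]
35 [ 0.1   0.05 -0.76  2.11  0.73  0.61 -2.76]
35 [-0.28  0.36 -0.24  1.95  0.95  0.45 -2.85]
t 11.28 p [0.4406 0.1688 0.279 ] F [-0.38 -0.33 -5.46] M [-0.1   0.85 -0.02] gap 0.223
```

```bash
python3 - <<'E'
from h import *
al=np.radians(34)
p,q=tcp(NIP+[-.13,0,.07],al,SY,-1); env.movep(p,q); st()
p,q=tcp(NIP+[-.0,0,.014],al,SY,-1); env.line_to(p,velocity=.08); st(); print(np.round(env.get_state()['q'],2))
for c,b,s,n in(('side',(170,70,320,210),5,'s5'),('top',(130,130,250,240),6,'t5')):
    im=env.read_camera(c)[b[1]:b[3],b[0]:b[2]]; cv2.imwrite(f'pics/{n}.png',cv2.resize(im[...,::-1],None,fx=s,fy=s,interpolation=2)[:600])
E
```

```text
t 11.98 p [0.5076 0.1963 0.1845] F [ 0.46  0.27 -3.63] M [ 0.02  1.12 -0.02] gap 0.223
t 13.9 p [0.6364 0.1984 0.1286] F [-0.91  0.31 -5.04] M [0.02 1.19 0.03] gap 0.225
[ 0.02  0.4  -0.61  1.91  1.03  0.59 -2.88]
```

View pics/s5.png

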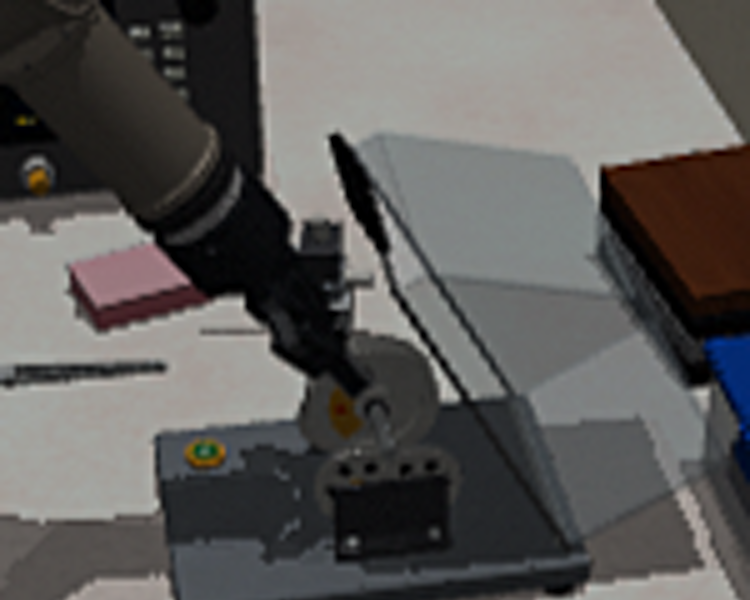

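View pics/t5.png

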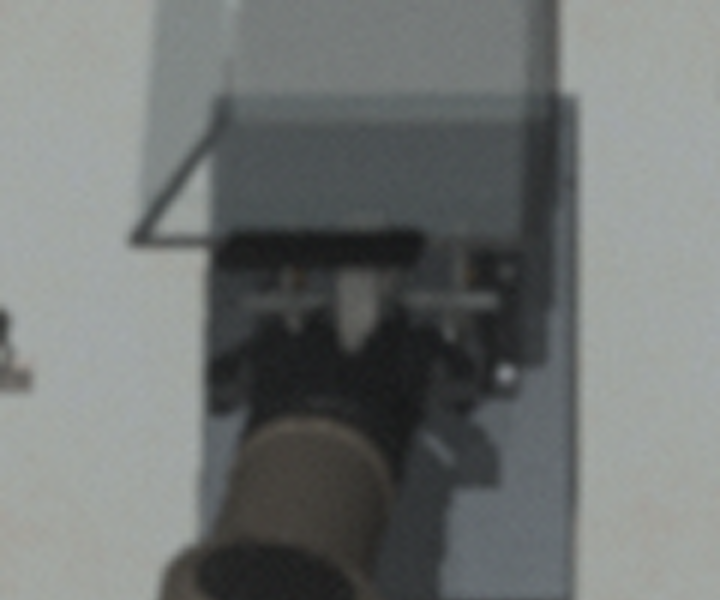

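```bash
python3 - <<'E'
from h import *
s=env.get_state(); x=quat(np.radians(34),SY,-1)[1]; c=np.array(s['eef_pos'])+x*.0185
a=np.array([-np.sin(SY),np.cos(SY),0])
print('expected centre',c)
P=[c-.065*a,c+.065*a,NIP-.065*a,NIP-.0425*a]
ps=proj('side',P); pt=proj('top',P)
print('side crop',((ps-[170,70]+.5)*5-.5).round(0).tolist()); print('top crop',((pt-[130,130]+.5)*6-.5).round(0).tolist())
for n,cc in(('rotor_center','side'),('rotor_center','top'),('heavy','side')):
    print(n,cc,[(np.round(t['point'],1),round(t['p'],2)) for t in env.spot_point(n,cc)[:2]])
print(proj('side',[c]),proj('top',[c]))
im=env.read_camera('side')[140:190,225:275]; cv2.imwrite('pics/s6.png',cv2.resize(im[...,::-1],None,fx=12,fy=12,interpolation=2))
E
```

```text
expected centre [0.64684121 0.19812649 0.11327394]
side crop [[393.0, 456.0], [360.0, 344.0], [393.0, 473.0], [387.0, 453.0]]
top crop [[502.0, 298.0], [247.0, 300.0], [504.0, 303.0], [461.0, 304.0]]
rotor_center side [(array([243.4, 146.9]), 0.62)]
rotor_center top [(array([193.3, 179.4]), 0.63)]
heavy side [(array([236.5, 148.6]), 0.52)]
[[244.781357   149.22152395]] [[191.96864077 179.48126949]]
```

View pics/s6.png

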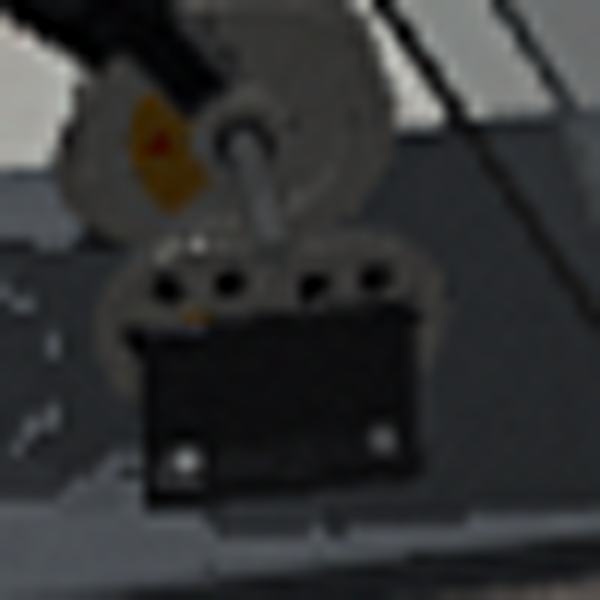

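The side crop shows the arbor end at (268,240), over the middle of the near roller pair (about 270), and about 1–2 mm from prediction. I'll lower it slowly, using force feedback to sense contact.

```bash
python3 - <<'E'
from h import *
p=np.array(env.get_state()['eef_pos']); p0=p.copy()
p=p+[-.001*0,0,-.009]; env.line_to(p,velocity=.04); env.wait(.2)
b=np.mean([env.get_state()['wrist_force'] for _ in range(1)],axis=0); st()
for k in range(10):
    p=p+[0,0,-.001]; env.line_to(p,velocity=.02); env.wait(.1)
    F=[]
    for _ in range(3): F.append(env.get_state()['wrist_force']); env.wait(.03)
    F=np.mean(F,0); print('cz',round(env.get_state()['eef_pos'][2]+.0185*np.cos(np.radians(34)),4),F.round(2))
    if abs(F[2]-b[2])>2.0 or np.hypot(F[0]-b[0],0)>3: break
st()
E
```

```text
t 14.78 p [0.6368 0.1983 0.1196] F [ 0.68  0.02 -5.3 ] M [0.07 1.15 0.04] gap 0.222
cz 0.1338 [ 0.01 -0.32 -4.66]
cz 0.1328 [-0.2   0.29 -4.5 ]
cz 0.132 [ 0.25  0.16 -4.08]
cz 0.1314 [ 2.09 -0.33 -2.49]
t 16.57 p [0.6372 0.1983 0.1161] F [ 1.52 -0.42 -2.17] M [ 0.06  0.45 -0.07] gap 0.221
```

First contact came about 1.5 mm high with +x force, which means the arbor touched the front rollers and sits about 2 mm too far forward. I'll correct x.

```bash
python3 - <<'E'
from h import *
def F():
    f=[]
    for _ in range(3): f.append(env.get_state()['wrist_force']); env.wait(.03)
    return np.mean(f,0)
p=np.array(env.get_state()['eef_pos'])
p=p+[0,0,.002]; env.line_to(p,velocity=.03)
p=p+[.0022,0,0]; env.line_to(p,velocity=.03); env.wait(.15); b=F(); print(b.round(2))
p=p+[0,0,-.0012]; env.line_to(p,velocity=.02)
for k in range(10):
    p=p+[0,0,-.0007]; env.line_to(p,velocity=.02); env.wait(.1)
    f=F(); e=env.get_state()['eef_pos']; print('cz',round(e[2]-.0153,4),f.round(2),(f-b).round(2))
    if abs(f[0]-b[0])>1.2: p=p+[.0006*np.sign(f[0]-b[0]),0,0]
    if f[2]-b[2]>3.0: break
st()
E
```

```text
[ 0.36 -0.21 -4.72]
cz 0.1009 [ 0.24  0.06 -4.47] [-0.12  0.26  0.25]
cz 0.1003 [ 0.68  0.   -5.27] [ 0.33  0.21 -0.55]
cz 0.0997 [ 0.47 -0.14 -4.46] [0.12 0.07 0.26]
cz 0.0994 [-1.42 -0.88 -0.23] [-1.78 -0.67  4.49]
t 19.38 p [0.6397 0.1984 0.1147] F [-1.77 -1.12 -0.73] M [ 0.02  0.87 -0.06] gap 0.226
```

```bash
python3 - <<'E'
from h import *
p=np.array(env.get_state()['eef_pos'])
env.line_to(p+[-.0006,0,-.0003],velocity=.02); env.wait(.1); st()
env.move_gripper(0.6); st()
save('side','s7a')
x=quat(np.radians(34),SY,-1)[1]
p=np.array(env.get_state()['eef_pos'])
env.line_to(p-x*.09,velocity=.12); st()
for c,b,s,n in(('side',(170,70,320,210),5,'s7'),('top',(130,130,250,240),6,'t7')):
    im=env.read_camera(c)[b[1]:b[3],b[0]:b[2]]; cv2.imwrite(f'pics/{n}.png',cv2.resize(im[...,::-1],None,fx=s,fy=s,interpolation=2)[:600])
E
```

```text
t 19.73 p [0.6395 0.1983 0.1147] F [ 0.25 -0.1   0.02] M [ 0.04  0.7  -0.12] gap 0.221
t 20.13 p [0.6392 0.1987 0.1146] F [-0.19 -0.13 -0.02] M [ 0.02  0.57 -0.03] gap 0.602
t 21.08 p [0.5888 0.1985 0.1886] F [-0.66 -0.62 -0.89] M [ 0.03  0.57 -0.05] gap 0.596
```

View pics/s7.png

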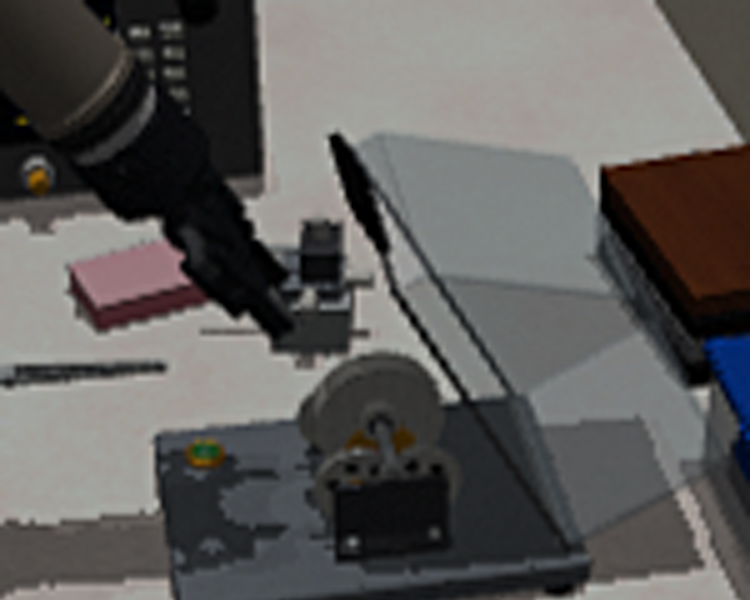

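View pics/t7.png

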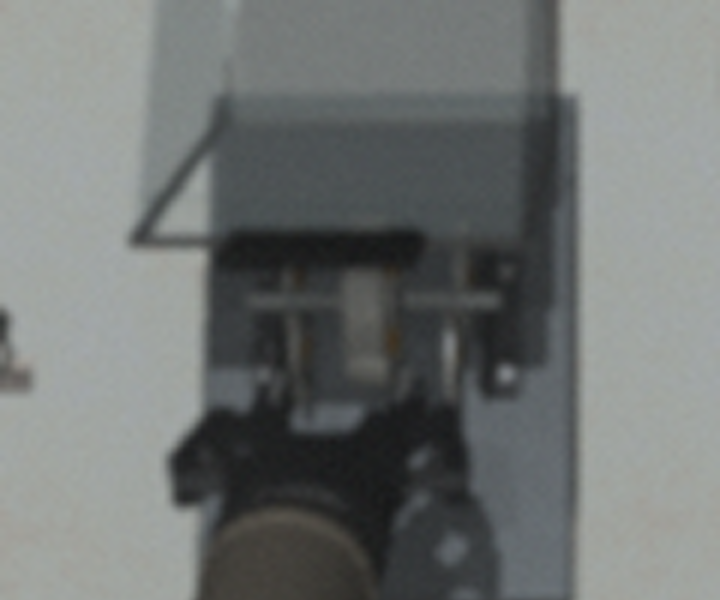

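The rotor is on the rollers with the arbor level across both pairs, and the brass is already low at (380,440). While it swings out I'll back off and set up the hood move.

```bash
cat >> h.py <<'E'
HX,HZ,HY=.762,.032,.1975
def tabtip(th,s=.280,off=.008,half=.011):
    return np.array([HX-s*np.cos(th)+off*np.sin(th)+half,HY,HZ+s*np.sin(th)+off*np.cos(th)])
E
python3 - <<'E'
from h import *
from scipy.optimize import minimize_scalar
x=quat(np.radians(34),SY,-1)[1]
p=np.array(env.get_state()['eef_pos'])
env.line_to(p-x*.06+[-.03,0,0],velocity=.2)
p=np.array(env.get_state()['eef_pos']); env.line_to([p[0],p[1],.42],velocity=.25); st()
save('side','s8',1); save('top','t8',1)
obs={c:[t for t in env.spot_point('hood_tab',c)[:1]] for c in('side','top')}
print(obs)
def tabc(th): return [HX-.272*np.cos(th)+.008*np.sin(th),HY,HZ+.272*np.sin(th)+.008*np.cos(th)]
for th in(1.0,1.05,1.1): print(th,proj('side',[tabc(th)]).round(1),proj('top',[tabc(th)]).round(1))
for th in(1.07,):
  for e in(.15,.02):
    t=tabtip(th,off=.008+.02)+[0,0,e-.02]; print(t.round(3),[None if (j:=env.inverse_kinematics(t,quat(0,SY,s)[0])) is None else np.round(j,2) for s in(1,-1)])
print(env.get_state()['q'])
E
```

```text
t 22.61 p [0.5253 0.1974 0.4172] F [-0.91  0.72 -0.08] M [0.05 0.61 0.  ] gap 0.601
{'side': [{'point': [240.9, 106.9], 'p': 0.94}], 'top': [{'point': [185.1, 170.8], 'p': 0.76}]}
1.0 [[236.3 110.8]] [[184.9 177.8]]
1.05 [[240.  108.5]] [[184.6 173. ]]
1.1 [[243.8 106.4]] [[184.3 168.2]]
[0.663 0.198 0.421] [array([-0.28,  0.74, -0.17,  0.38,  0.13,  2.03,  1.22]), array([-0.36,  0.73,  0.2 ,  0.39, -0.15,  2.03, -1.86])]
[0.663 0.198 0.291] [array([-0.12,  0.65, -0.43,  0.89,  0.25,  1.64,  1.11]), array([ 0.05,  0.74, -0.88,  0.88,  0.56,  1.71, -2.17])]
[ 0.21297837 -0.08206714 -0.73678499  1.63293293  0.27343321  1.07009494
 -2.18751986]
```

```bash
python3 - <<'E'
import cv2
a=cv2.resize(cv2.imread('pics/s8.png')[85:205,190:290],None,fx=5,fy=5,interpolation=2)
cv2.imwrite('pics/s8c.png',a)
E
```

```text
(no output)
```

View pics/s8c.png

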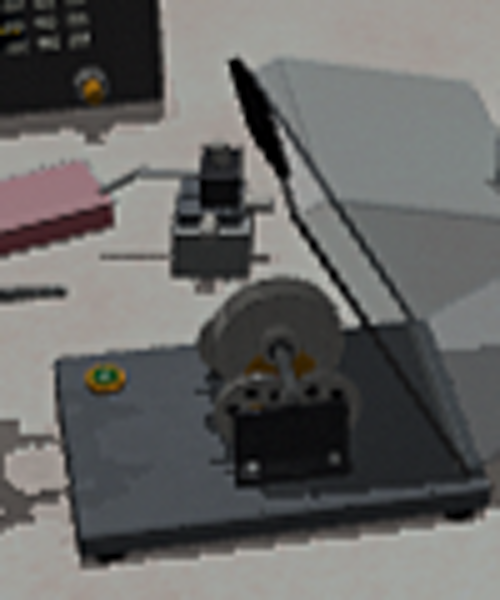

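θ comes out at about 1.07. The rotor is symmetric with the brass at the bottom (280,365 in the crop). Next I'll take position behind the tab and check that the wheel is still before touching the hood.

```bash
python3 - <<'E'
from h import *
env.move_gripper(0.0)
q=quat(0,SY,-1)[0]
t=tabtip(1.07,off=.033); 
env.movep([t[0]+.01,t[1],.375],q); st(); print(np.round(env.get_state()['q'],2))
env.line_to(t,velocity=.1); st()
a=save('side','s9',1.5); env.wait(.7); b=save('side','s9b',1); save('top','t9',1.5)
d=cv2.absdiff(a,b)[130:190,220:275].max(2); print('motion px',(d>25).sum(), d.max())
print([(np.round(t['point'],1),round(t['p'],2)) for t in env.spot_point('heavy','side')[:2]])
E
python3 - <<'E'
import cv2
a=cv2.imread('pics/s9.png')[90:310,270:450]
cv2.imwrite('pics/s9c.png',cv2.resize(a,None,fx=2.7,fy=2.7,interpolation=2))
E
```

```text
t 24.38 p [0.6772 0.1981 0.3759] F [-0.69  0.13  0.42] M [-0.    0.02 -0.  ] gap -0.003
[-0.09  0.79 -0.85  0.52  0.61  1.96 -2.08]
t 25.35 p [0.6676 0.1976 0.295 ] F [0.55 0.18 1.08] M [-0.03  0.02  0.  ] gap -0.003
motion px 1 31
[(array([249.6, 155.1]), 0.42)]
```

View pics/s9c.png

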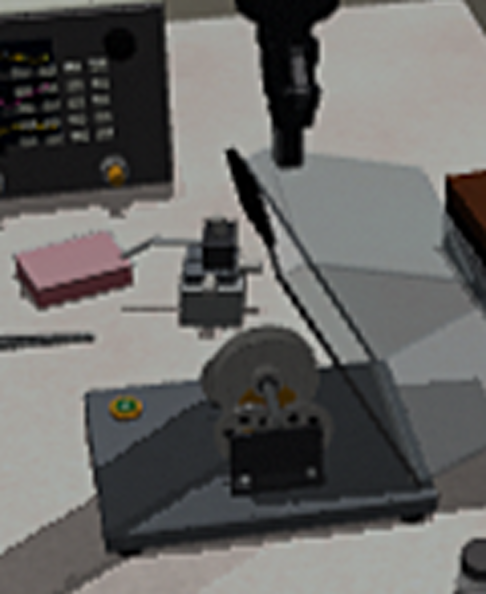

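View pics/t9.png

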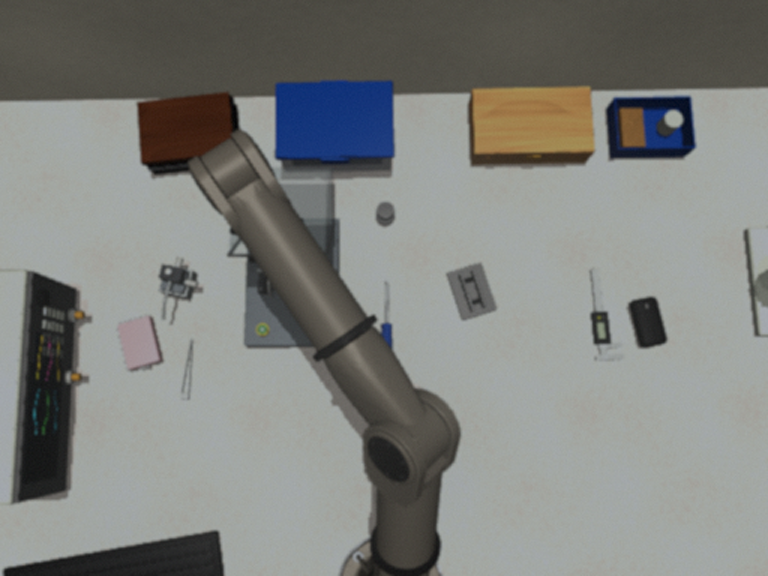

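The wheel is still, with the brass centred low, and the fingertips are behind the tab. Pushing the hood down along its arc, checking force at each step.

```bash
python3 - <<'E'
from h import *
for o in(.02,.012,.008):
    env.line_to(tabtip(1.07,off=o),velocity=.06); print(o,env.get_state()['wrist_force'].round(2) if hasattr(env.get_state()['wrist_force'],'round') else np.round(env.get_state()['wrist_force'],2))
for th in np.arange(1.0,.69,-.075):
    env.line_to(tabtip(th),velocity=.06); s=env.get_state(); print(round(th,2),np.round(s['wrist_force'],1),np.round(np.array(s['eef_pos'])-tabtip(th),4))
    if np.linalg.norm(s['wrist_force'])>9: break
st(); save('side','s10',1.5)
E
```

```text
0.02 [-0.92 -0.1  -0.3 ]
0.012 [0.36 0.26 0.8 ]
0.008 [ 0.03 -0.26 -0.95]
1.0 [0.4 0.1 0.9] [-0.0002 -0.      0.    ]
0.92 [-0.   0.3  0.2] [-0.0004 -0.0001 -0.0002]
0.85 [-0.  -0.2  1. ] [-0.0004 -0.0002 -0.0002]
0.78 [0.  0.2 0.1] [-0.0004 -0.0002 -0.0002]
0.7 [-0.4  0.9 -0.4] [-0.0004 -0.0002 -0.0002]
t 29.62 p [0.5636 0.1973 0.2183] F [-0.35  0.94 -0.43] M [-0.03  0.03  0.03] gap 0.001
```

View pics/s10.png

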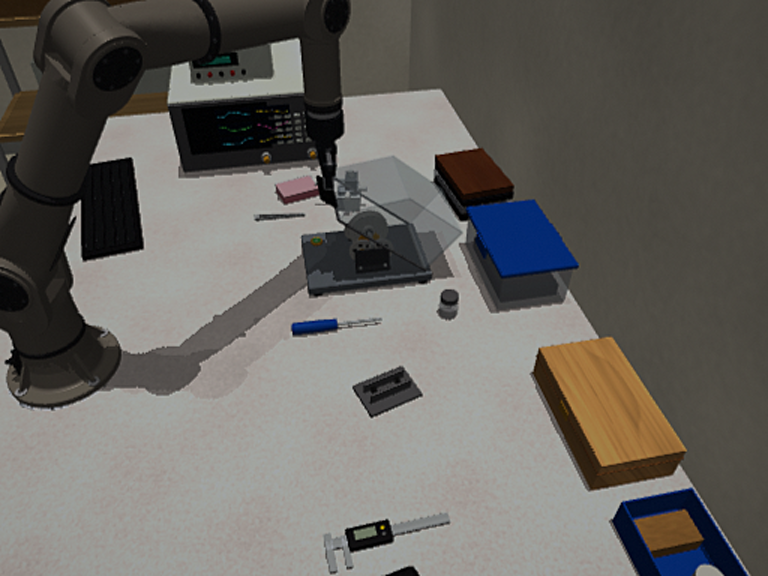

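The hood is following, now at about 0.7 with the tab near (325,195). Continuing, and slowing near the end.

```bash
python3 - <<'E'
from h import *
def go(ths,v):
    for th in ths:
        env.line_to(tabtip(th,s=.281),velocity=v); s=env.get_state(); print(round(th,2),np.round(s['wrist_force'],1))
        if np.linalg.norm(s['wrist_force'])>9: return False
    return True
if go(np.arange(.625,.11,-.075),.07) and go([.1,.06],.04):
    for d in (.045,.035,.025,.02,.015,.01,.005,0,-.005,-.01,-.015,-.02,-.025,-.03):
        env.line_to(tabtip(d,s=.281),velocity=.025); env.wait(.1); f=np.mean([env.get_state()['wrist_force'] for _ in (0,)],0)
        s=env.get_state(); print(d,np.round(s['eef_pos'][2],4),np.round(f,1))
        if f[2]>6: break
st(); save('side','s11',1.5)
E
```

```text
0.62 [ 0.3 -0.1 -0.1]
0.55 [-0.8 -1.  -1. ]
0.48 [ 0.1 -0.4 -0.5]
0.4 [ 0.4 -0.1  1.2]
0.33 [0.4 0.3 0.4]
0.25 [ 0.  -0.1  0.3]
0.18 [ 0.6 -0.3  0.1]
0.1 [0.1 0.7 0.3]
0.06 [0.4 1.1 0.4]
0.045 0.0526 [-0.6  0.3  0.6]
0.035 0.0497 [-0.2  0.1  1. ]
0.025 0.0469 [0.7 0.1 0.1]
0.02 0.0455 [0.  0.4 0.2]
0.015 0.0441 [ 0.   0.1 -0.3]
0.01 0.0427 [-0.5  0.7 -0. ]
0.005 0.0413 [0.4 0.8 0.5]
0 0.0402 [-0.1 -0.4  2.3]
-0.005 0.0401 [-2.9 -1.3 10.8]
t 37.17 p [0.4921 0.1976 0.0401] F [-2.9  -1.29 10.79] M [-0.5   0.61 -0.03] gap -0.003
```

View pics/s11.png

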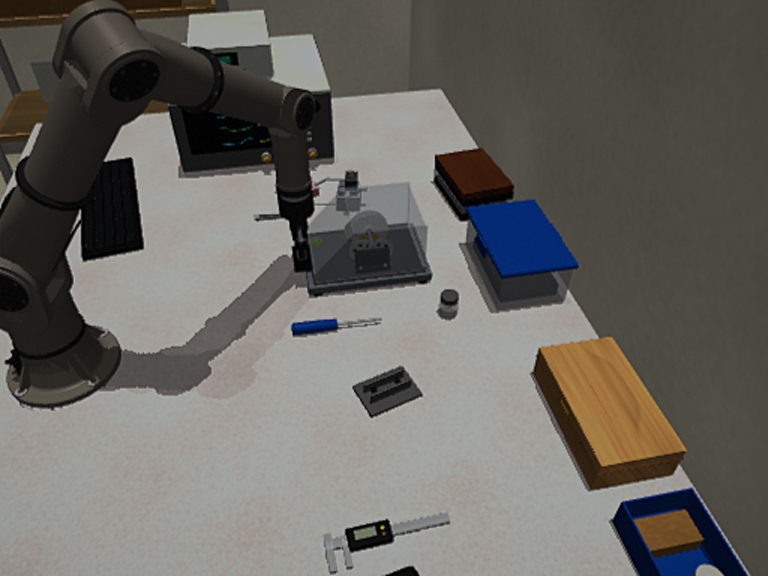

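The hood reached its stop at tip z = .0401, which matches the closed tab height, with a firm 10.8 N contact. I'll back off upward and verify everything is still.

```bash
python3 - <<'E'
from h import *
p=np.array(env.get_state()['eef_pos'])
env.line_to(p+[-.001,0,.02],velocity=.03); env.line_to(p+[-.05,0,.12],velocity=.1); env.line_to(p+[-.08,0,.25],velocity=.2); st()
env.wait(3.0)
a=save('side','s12',1.5); env.wait(1.0); b=save('side','s12b',1.5); save('top','t12',1.5)
d=cv2.absdiff(a,b)[120:200,200:300].max(2); print('motion',(d>25).sum(),d.max())
print([(np.round(t['point'],1),round(t['p'],2)) for t in env.spot_point('heavy','side')[:2]])
print('tab',[(c,[(np.round(t['point'],1),round(t['p'],2)) for t in env.spot_point('hood_tab',c)[:1]],proj(c,[[HX-.272,HY,.04]]).round(1)) for c in('side','top')])
st()
cv2.imwrite('pics/s12c.png',cv2.resize(b[110:205,190:300,::-1],None,fx=6,fy=6,interpolation=2))
E
```

```text
t 40.17 p [0.4118 0.1969 0.289 ] F [-0.72  0.43 -0.14] M [-0.05  0.03 -0.04] gap -0.0
motion 0 5
[(array([301. , 202.4]), 0.62)]
tab [('side', [(array([196.9, 170.4]), 0.63)], array([[200.2, 171.9]])), ('top', [(array([193. , 233.5]), 0.72)], array([[195. , 232.7]]))]
t 44.47 p [0.4121 0.1976 0.2901] F [ 0.08 -0.42  0.42] M [ 0.    0.01 -0.02] gap 0.001
```

View pics/s12c.png

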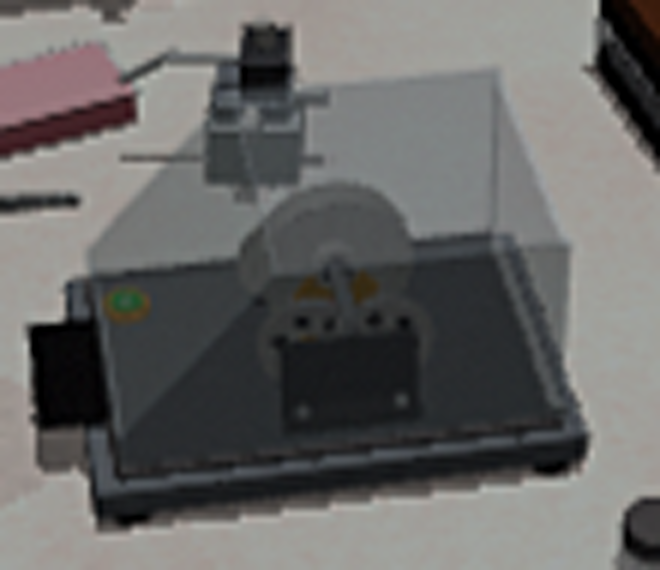

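View pics/t12.png

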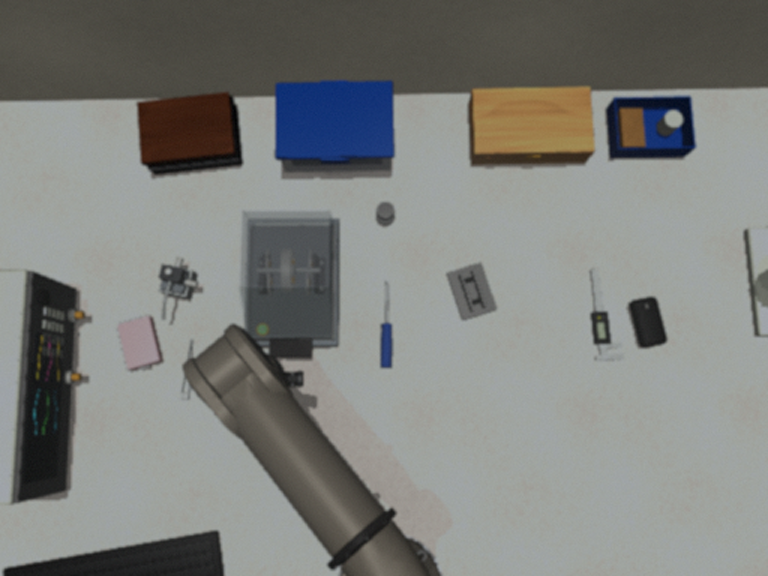

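The hood is closed flat on the base. The wheel is still under it with the brass centred at the bottom, near (335,287), and the arbor lies across both roller pairs. The other objects are where they started. Handing in.

```bash
python3 - <<'E'
from h import *
env.job_done(); st()
E
```

```text
the job is handed in; nothing more can be done
the job is handed in; nothing more can be done
```

The flywheel is resting on the balancing stand with its heavy side down, under the closed hood. I handed the job in at about 44.5 s, with the robot clear of everything.

**What I did:**
- **Pick and place:** I pinched the flywheel by its rim in the rest and carried it over with the tool tilted about 34° to stay clear of the open hood. The first touch on the rollers was about 2 mm too far forward, so I lifted slightly, shifted it back and lowered again. I let go only once the wrist force showed the rollers carrying the weight.
- **Settling:** It swung until the brass weights were at the bottom. A frame comparison 0.7 s apart showed it still before I touched the hood.
- **Hood:** I pushed the tab down along its arc at about 1 N. It met its stop with the fingertip at 40.1 mm, the stated height of the closed tab.

**Last checks:**
- **Stillness:** Two side pictures 1 s apart, taken after the hood was closed, showed no motion.
- **Position:** The weights were centred at the bottom, and the arbor lay across both roller pairs. The other things looked unmoved.

**Did not go cleanly or disagreed:**
- **Force at the stop:** The last small step pressed the closed hood at 10.8 N, more than the 6 N I had set as my stopping point.
- **Red dot:** In the final picture the detector put the heavy side at the jar, clearly a wrong hit, so heavy side down rests on my reading of the picture.
- **Tab position:** The detected tab was 1 to 4 pixels from where I expected it. The fingertip height at the stop fits a fully closed hood.

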